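Clear the drilling vise and bring the next bead jar round

TASK

We are about to drill the next sort of bead blanks: take the flat brush from its tin, sweep the four metal offcuts from between the vise jaws into the scrap pan beside the vise, touching them with the brush only, and stand the brush back in its tin. Then turn the jar carousel until the marked jar, the square one with a bead on its lid, squarely faces the small shelf on the front of the base, and finish while gripping the turntable firmly, holding it still so that I can pick from that jar: do not let go at the end. Leave everything else on the bench where it is.

Things in the scene. Friction and masses are not known exactly. Their poses are not given: they have to be found in the camera images.
- vise: Grey drill-press vise, fixed; yaw varies up to 20 degrees. Origin: centre of its underside (table height), midway between the jaws; z up, x along its screw (screw handle at -x), y along the jaws. Inner jaw faces at x = -39 and +39 mm; jaws reach y = -52 to +52 mm and 62 mm above the table, and do not move. Between them a flat bed 30 mm above the table, open at both y ends.
- bed (a point): Centre of the vise bed's upper face, between the jaws, 30 mm above the table; axes as vise.
- pan: Scrap pan: thin aluminium tray on the table, fixed, butted against the vise's -y side, turned with it; 140 (x) x 110 (y) mm, floor 2 mm thick, walls 30 mm high on three sides, none towards the vise (+y): what is pushed over the bed's -y end drops 28 mm onto its floor. Origin: centre of its underside, 109 mm from the vise's origin along the vise's -y; axes as the vise's.
- offcut_a: Brass bar offcut 22 x 16 x 16 mm, 45 g, on the vise bed. Rigid metal, dull; it does not stick. Origin: centre of its underside as it stands at the start.
- offcut_b: Round brass rod offcut, 20 mm across, 15 mm high, 40 g, standing on the vise bed. Rigid metal, dull; it does not stick. Origin: centre of its underside as it stands at the start.
- offcut_c: Square aluminium bar offcut 19 x 19 x 14 mm, 20 g, on the vise bed. Rigid metal, dull; it does not stick. Origin: centre of its underside as it stands at the start.
- offcut_d: Round brass rod offcut, 21 mm across, 16 mm high, 45 g, standing on the vise bed. Rigid metal, dull; it does not stick. Origin: centre of its underside as it stands at the start.
- brush: Loose flat chip brush, about 90 g, upright in its tin, bristles down. Origin: middle of the bristle tips; z up the handle, 164 mm tall; x along its width, y its thickness. Stiff bristles 63 (x) x 20 (y) mm to z = 45; ferrule 65 x 22 to z = 75; shoulder 54 x 14 to z = 91; flat wooden handle 28 (x) x 14 (y) from there to 164. Grip the handle across its 14 mm (along y) at z = 130 to 140 mm.
- brush_tin: Open rectangular steel tin, fixed to the table, the brush's home. Outside 82 (x) x 42 (y) x 56 mm high, inside 76 x 36 mm, floor 3 mm thick: the brush fits with 6 to 8 mm to spare on each side and may lean a little. Origin: centre of its underside; x along its long side (the brush's width lies along it).
- carousel_base: Fixed wooden base of the jar carousel: disc 216 mm across, 14 mm thick, with a small flat shelf 84 mm wide that sticks out to 159 mm from the axis on its front. Origin: on the carousel's upright axis at table height; z up; the front is its -x direction (about towards the robot, up to 35 degrees either way).
- front_shelf (a point): Middle of the front shelf's upper face, 130 mm from the carousel's axis and 14 mm above the table.
- turntable: Turning part of the carousel: disc 210 mm across (22 to 34 mm above the table), six fixed jars 72 mm from the axis, lids 100 mm above the table, post and handle bar. Turns endlessly either way, 1.3 kg, stays where left (drag about 0.06 N m). Origin: on the axis, 22 mm above the table; z up; its -x points to the marked jar, x lies along the handle bar. Axes parallel to carousel_base = jar at front.
- handle (a point): Middle of the carousel's handle bar, on the axis, 156 mm above the table. The bar is 64 mm long (turntable x), 16 mm thick (turntable y), 44 mm high (134 to 178 mm above the table), clear of the jars; grip it from above across its 16 mm thickness.
- marked_jar (a point): The marked jar, centre of its lid's top, 100 mm above the table, 72 mm from the axis. It is the only square jar (42 mm; the others are round, 43 mm) and has a sample bead 22 mm across fixed on its lid, up to 120 mm above the table.
- spool_a: Bystander: white thread spool, 56 mm across, 46 mm high, between vise and carousel. Origin: centre of its underside.
- spool_b: Bystander: white thread spool, 64 mm across, 36 mm high, near the back. Origin: centre of its underside.
- bangle: Bystander: brass bangle lying flat, 66 mm across, 8 mm high. Origin: its centre, underside.
- bead_dish: Bystander: small white bowl, 90 mm across, 32 mm high, near the back. Origin: centre of its underside.
- pliers: Bystander: jewellery pliers lying flat, 135 mm long, at the right. Origin: under the pivot.
- glue_bottle: Bystander: small white bottle standing, 40 mm across, 85 mm high, near the back. Origin: centre of its underside.
- pin_driver: Bystander: small screwdriver lying flat, 150 mm long, at the left. Origin: its middle, underside.
There are look-alikes about, which are no part of the job. Of the things like the pan, leave any that is red; of the rest the smaller one is meant.

How it is judged (in metres and radians):
On the way, in this order (a step that is already met when the one before it is completed fails the run):
1. all four offcuts lie in the scrap pan while the brush is in the gripper (x of offcut_a in the frame of pan between -0.068 and 0.068 m and y of offcut_a in the frame of pan between -0.056 and 0.058 m and (y of offcut_a in the frame of pan below 0.045 m or z of offcut_a in the frame of pan below 0.028 m) and z of each of offcut_a, offcut_b, offcut_c, offcut_d in the frame of pan below 0.04 m and x of offcut_b in the frame of pan between -0.068 and 0.068 m and y of offcut_b in the frame of pan between -0.056 and 0.058 m and (y of offcut_b in the frame of pan below 0.045 m or z of offcut_b in the frame of pan below 0.028 m) and x of offcut_c in the frame of pan between -0.068 and 0.068 m and y of offcut_c in the frame of pan between -0.056 and 0.058 m and (y of offcut_c in the frame of pan below 0.045 m or z of offcut_c in the frame of pan below 0.028 m) and x of offcut_d in the frame of pan between -0.068 and 0.068 m and y of offcut_d in the frame of pan between -0.056 and 0.058 m and (y of offcut_d in the frame of pan below 0.045 m or z of offcut_d in the frame of pan below 0.028 m) and contact force between the fingers and brush above 1 N), for 0.2 s.
2. the brush stands in its tin again, let go (z of brush in the frame of brush_tin below 0.02 m and horizontal distance between brush and brush_tin below 0.02 m and angle between brush's own z axis and vertical below 0.4 rad and contact force between the fingers and brush below 0.1 N), for 0.2 s.
At the end, for the whole second after the job is handed in: Offcuts in the pan; brush let go in its tin (tips within 20 mm of its underside in height and of its middle, leaning under 0.4 rad); marked jar faces the shelf within 12 mm sideways; turntable still (under 0.05 rad/s), held by the fingers with over 5 N through the last second (all of step 2 and x of offcut_a in the frame of pan between -0.068 and 0.068 m and y of offcut_a in the frame of pan between -0.056 and 0.058 m and (y of offcut_a in the frame of pan below 0.045 m or z of offcut_a in the frame of pan below 0.028 m) and z of each of offcut_a, offcut_b, offcut_c, offcut_d in the frame of pan below 0.04 m and x of offcut_b in the frame of pan between -0.068 and 0.068 m and y of offcut_b in the frame of pan between -0.056 and 0.058 m and (y of offcut_b in the frame of pan below 0.045 m or z of offcut_b in the frame of pan below 0.028 m) and x of offcut_c in the frame of pan between -0.068 and 0.068 m and y of offcut_c in the frame of pan between -0.056 and 0.058 m and (y of offcut_c in the frame of pan below 0.045 m or z of offcut_c in the frame of pan below 0.028 m) and x of offcut_d in the frame of pan between -0.068 and 0.068 m and y of offcut_d in the frame of pan between -0.056 and 0.058 m and (y of offcut_d in the frame of pan below 0.045 m or z of offcut_d in the frame of pan below 0.028 m) and x of marked_jar in the frame of carousel_base below -0.05 m and y of marked_jar in the frame of carousel_base between -0.012 and 0.012 m and angular speed of turntable below 0.05 rad/s and contact force between the fingers and turntable above 5 N); the arm keeps its last pose, push and grip.
It fails at once if an offcut is touched by the fingers or the arm instead of the brush (contact force between any of the fingers, the arm and offcut_a above 0.5 N or contact force between any of the fingers, the arm and offcut_b above 0.5 N or contact force between any of the fingers, the arm and offcut_c above 0.5 N or contact force between any of the fingers, the arm and offcut_d above 0.5 N).
It fails at once if a bystander is moved by more than 30 mm (distance of any of spool_a, spool_b, bangle, bead_dish, pliers, glue_bottle, pin_driver from where it was at the start of the episode above 0.03 m).
It also fails if it takes over 58 s, if anything falls off the work surface, if the arm or the gripper's body presses on something with over 40 N, if the wrist force passes 120 N, or if a joint passes its speed limit or range.

ROBOT

A 6-joint arm with a two-finger parallel gripper is mounted at the origin on the work surface. World frame = base frame: x ahead of the robot, y to its left, z up, the work surface at z = 0. Lengths are in m, angles in degrees, forces in N, time in s.
With the tool pointing down it reaches from about 0.275 to 1 m from the base axis. Payload 8.4 kg.
Tool frame: the origin (TCP) lies at the very end of the fingers, on their centre line; the grasp point (between the pads) lies 19 mm behind it; z points along the fingers, y is the line along which they close (so a half turn about z gives the same grasp; the last joint's range is limited). The gripper opens to 85 mm and grips with 20 to 120 N. Pads are 22 mm wide; open, the fingers measure 114 mm over their backs; the gripper's body (76 mm by 85 mm) begins 54 mm behind the grasp point. The pads swing forward as they close: fully open they stand 13 mm farther back than shut.
Start: joints at [76.123, 20.225, 93.587, -0, 66.188, -0.138], TCP at [0.148, 0.607, 0.231] pointing down, gripper open.
Joint ranges: [-150.9, 150.9], [-52.94, 120.26], [3.33, 152.33], [-74.26, 254.26], [0, 154.13], [-172.89, 172.89]. Speed limits (degrees/s): [127.2, 127.2, 159.86, 180, 180, 180].

INTERFACE

Orientations are given as a 3x3 rotation matrix whose columns are the frame's x, y, z axes.
In Python, from workcell import r gives the robot as it stands.
- The arm moves only by the tool apply_moves, never from a script. Its argument "increments" is a list that holds one entry, the list of rows, each a list of 7 numbers: the shift along the world's x, y, z normalised to -1 to 1, where 1 is 0.03 m, then the turn, a rotation vector about the world's x, y, z normalised to -1 to 1, where 1 is 0.12 rad, then the opening, from 0 (shut) to 1 (fully open). A call has 1 to 20 rows; each row shifts and turns the commanded pose from where the row before left it; what a row does not reach is not made up. A row lasts 1/10 s, in which the tool goes at most 50 mm and 8.59 degrees, less where a joint would pass 70% of its speed; a pose out of reach is approached as far as the arm can. A call with a number of a shift or a turn outside -1 to 1 is refused whole. A call with a gripper value outside its range is refused whole. The fingers move at their own pace and stop on an object; "newtons" is the grip in N (left out, the last holds). Time passes only in rows, so rows that do not move let the fingers close. It gives the time, the measured TCP pose, the force, the opening and the grip force at its end, in the units of the state.
- r.observe(): the state, without advancing time (a new reading comes with each control period).
- r.read_camera(name): name is "scene" or "top" or "wrist"; returns a dict with "pixels" (420x560x3 uint8, red, green, blue), "mtx" (3x3 intrinsics, pixels), "pose" (4x4, takes a point from camera to world coordinates). Camera axes: x right, y down, z forward; pixel columns grow to the right and rows downward; lengths in m; the calibration is good to about 2 mm. The wrist camera is an equidistant fisheye: a pixel r from the principal point sees the ray r / f radians off the axis. A picture is of the moment at which its call begins. There is no depth.
- r.finish_job(): hands the job in; it is judged then, once.
Trained networks look in a picture, given as the dict that the camera call returned (one of the last four; its "shot" number tells which), for a name from the list of things; names that differ only in an ending like _2 or _b are one class to them, and where a whole thing is asked for, a point or a joint stands for the part that bears it (a point fixed in the world has none). Each returns a list of dicts, best first, with "p" (0 to 1); they miss things now and then, are a little off and sometimes report something else, mostly with a low value. They report only what shows in the picture. A call takes as long as a camera call. They do not tell look-alikes from the thing itself.
- r.recognise(picture, label): "extent" ([left, top, right, bottom] in pixels, round what is visible of it).
The state is a dict: "t": time; "q": joint angles; "joint_velocities": joint speeds; "effort": joint torques, N m; "tcp_pos": TCP position; "eef_rot": TCP orientation; "force": force on the tool from outside, world axes, zero at the start; "torque": the same for the moment, N m; "finger_gap": finger opening in m; "gripper_force": force on a finger pad.
Only numpy, scipy, OpenCV 4.12 (cv2) and the standard library are available. Lean on these libraries where they do the work, as an engineer would, in place of code of your own. Each camera call takes 0.05 s, during which the arm holds its last target. There are 200 camera calls.

## Working session

There is one attempt and no reset: what is moved stays moved. The work goes in short steps, Python scripts to look and compute and a tool call to move; the robot and the scene stay as the last step left them, time stands still between calls to the robot, and variables do not carry over. Pictures are saved under pics/ and viewed, at most 10 in all, crops included, and the job is handed in when it is done.

Besides the shell and the picture viewer there is one more tool, called after "Call:" in YAML: its name, and indented under it one key for each argument. apply_moves: Moves the arm, as the interface text tells. Scaled input: -1 to 1 covers 0.03 m each way for a shift and 0.12 rad each way for a turn. Its arguments: {"type":"object","properties":{"increments":{"type":"array"},"newtons":{"type":"number"}},"required":["increments"]}

```bash
mkdir -p pics; ls
cat > h.py <<'E'
import numpy as np, cv2
from workcell import r
def save(p,n): cv2.imwrite('pics/'+n,cv2.cvtColor(p,cv2.COLOR_RGB2BGR))
def pix2plane(c,u,v,z):
    K=np.array(c['mtx']);T=np.array(c['pose'])
    d=T[:3,:3]@np.linalg.solve(K,[u,v,1.]);o=T[:3,3]
    return o+d*(z-o[2])/d[2]
def proj(c,P):
    K=np.array(c['mtx']);T=np.array(c['pose'])
    p=(np.array(P)-T[:3,3])@T[:3,:3]; q=p@K.T
    return q[...,:2]/q[...,2:]
E
python3 - <<'E'
from h import *
for n in('scene','top'):
    c=r.read_camera(n);save(c['pixels'],n+'.png');print(n,np.round(c['mtx'],1).tolist(),np.round(c['pose'],3).tolist())
    for l in 'vise pan offcut_a offcut_b offcut_c offcut_d brush brush_tin carousel_base turntable handle marked_jar spool_a bangle'.split():
        print(l,[(np.round(d['extent']).astype(int).tolist(),round(d['p'],2)) for d in r.recognise(c,l)])
E
```

```text
pics
scene [[481.3, 0.0, 278.5], [0.0, 481.3, 201.2], [0.0, 0.0, 1.0]] [[-0.459, 0.488, -0.743, 1.662], [0.889, 0.265, -0.375, 0.541], [0.014, -0.832, -0.555, 0.967], [0.0, 0.0, 0.0, 1.0]]
vise [([189, 191, 262, 239], 0.77)]
pan [([172, 188, 216, 224], 0.9), ([207, 154, 261, 190], 0.7), ([147, 147, 197, 177], 0.67), ([268, 240, 286, 269], 0.33)]
offcut_a [([223, 206, 232, 216], 0.44)]
offcut_b [([223, 206, 232, 216], 0.44)]
offcut_c [([223, 206, 232, 216], 0.44)]
offcut_d [([223, 206, 232, 216], 0.44)]
brush [([272, 216, 282, 255], 0.55)]
brush_tin [([183, 246, 202, 259], 0.74), ([267, 239, 284, 270], 0.58), ([333, 216, 406, 294], 0.52)]
carousel_base [([332, 218, 407, 301], 0.96)]
turntable [([334, 216, 409, 294], 0.94)]
handle [([335, 219, 404, 290], 0.97)]
marked_jar [([334, 221, 407, 290], 0.7)]
spool_a [([306, 203, 323, 222], 0.64), ([285, 224, 306, 241], 0.32)]
bangle [([291, 225, 300, 231], 0.64), ([427, 292, 473, 311], 0.54)]
top [[433.9, 0.0, 278.0], [0.0, 433.9, 205.4], [0.0, 0.0, 1.0]] [[0.025, -0.996, 0.089, 0.425], [-1.0, -0.025, -0.001, -0.009], [0.004, -0.089, -0.996, 1.51], [0.0, 0.0, 0.0, 1.0]]
vise [([321, 173, 359, 248], 0.98)]
pan [([355, 189, 393, 234], 0.75), ([430, 258, 471, 304], 0.68), ([258, 165, 273, 186], 0.65), ([258, 162, 276, 186], 0.56), ([356, 258, 401, 316], 0.55)]
offcut_a []
offcut_b []
offcut_c []
offcut_d []
brush [([257, 165, 274, 184], 0.55)]
brush_tin [([259, 169, 277, 188], 0.51)]
carousel_base [([160, 167, 223, 248], 0.74)]
turntable [([159, 166, 218, 230], 0.8)]
handle [([157, 166, 220, 230], 0.93)]
marked_jar [([157, 165, 220, 229], 0.81)]
spool_a [([237, 132, 258, 153], 0.87), ([253, 244, 271, 261], 0.8)]
bangle [([263, 211, 273, 213], 0.46)]
```

Run:
```python
from h import *
a=cv2.imread('pics/top.png')[120:330,140:490]
cv2.imwrite('pics/topc.png',cv2.resize(a,(800,480),interpolation=cv2.INTER_CUBIC))
a=cv2.imread('pics/scene.png')[130:330,140:480]
cv2.imwrite('pics/scenec.png',cv2.resize(a,(800,470),interpolation=cv2.INTER_CUBIC))
```

```text
(no output)
```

View pics/topc.png

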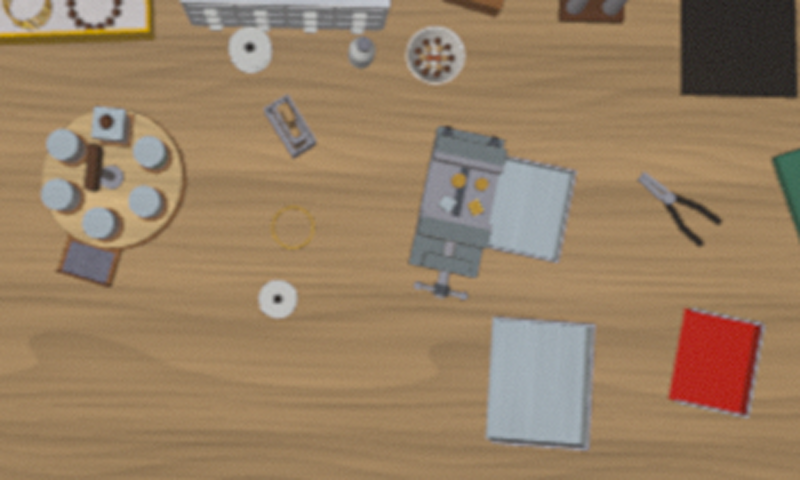

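View pics/scenec.png

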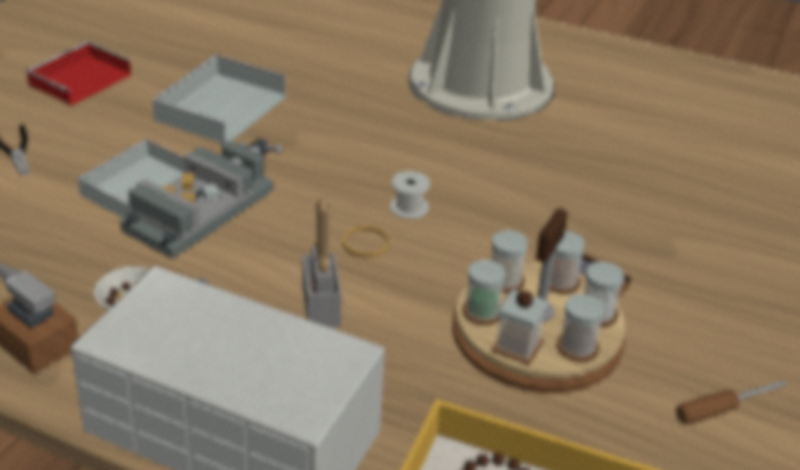

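Top crop: the carousel is at about (112,178), with the square jar with its bead at (108,123) and the shelf at (90,262). The tin with the brush is at (290,127). The vise is at (462,195), with four offcuts around (465,193).

There are three pan candidates:
- **Red pan, (715,362):** excluded because it's red.
- **Large grey pan, (540,383):** the larger of the other two, and it stands apart from the vise.
- **Small grey pan, (533,210):** smaller and butted against the vise's side, so this is the one meant. The scene crop shows it at (135,180) too.

Run:
```python
from h import *
c=r.read_camera('top')
def w(X,Y,z): return np.round(pix2plane(c,140+.4375*X,120+.4375*Y,z)[:2],3).tolist()
for n,X,Y,z in [('handle',94,167,.178),('post',112,178,.034),('discc',113,178,.034),('jar',108,123,.1),('shelf',90,262,.014),('tin',290,127,.056),('pan',533,210,.01),('vise',465,190,.062),('bed',462,195,.03),('spoolA',278,298,.046),('bangle',293,228,.008),('glue',362,50,.085),('spoolb',250,50,.036),('dish',435,55,.03)]: print(n,w(X,Y,z))
o=r.observe();print({k:np.round(v,3).tolist() for k,v in o.items()})
c=r.read_camera('wrist');print(np.round(c['mtx'],1).tolist(),np.round(c['pose'],3).tolist())
```

```text
handle [0.575, 0.289]
post [0.575, 0.294]
discc [0.575, 0.292]
jar [0.648, 0.289]
shelf [0.45, 0.325]
tin [0.656, 0.029]
pan [0.545, -0.342]
vise [0.568, -0.23]
bed [0.563, -0.231]
spoolA [0.403, 0.04]
bangle [0.509, 0.021]
glue [0.767, -0.074]
spoolb [0.775, 0.093]
dish [0.776, -0.187]
{'t': 1.55, 'q': [76.123, 20.227, 93.587, 0.001, 66.188, -0.139], 'joint_velocities': [0.029, -0.038, 0.098, -0.017, -0.075, -0.002], 'effort': [0.001, -60.517, -34.243, -0.0, 0.001, 0.0], 'tcp_pos': [0.148, 0.607, 0.231], 'eef_rot': [[-0.971, 0.238, -0.0], [0.238, 0.971, -0.0], [0.0, -0.0, -1.0]], 'force': [-0.056, -0.28, 0.075], 'torque': [-0.0, 0.036, -0.055], 'gripper_force': 0.0, 'finger_gap': 0.085}
[[325.2, 0.0, 284.9], [0.0, 325.2, 202.3], [0.0, 0.0, 1.0]] [[0.238, 0.937, 0.258, 0.083], [0.971, -0.229, -0.064, 0.623], [-0.001, 0.265, -0.964, 0.374], [0.0, 0.0, 0.0, 1.0]]
```

Call:
apply_moves:
  increments:
    - [[0.97, -0.8, 0.42, 0, 0, 0, 1], [0.97, -0.8, 0.42, 0, 0, 0, 1], [0.97, -0.8, 0.42, 0, 0, 0, 1], [0.97, -0.8, 0.42, 0, 0, 0, 1], [0.97, -0.8, 0.42, 0, 0, 0, 1], [0.97, -0.8, 0.42, 0, 0, 0, 1], [0.97, -0.8, 0.42, 0, 0, 0, 1], [0.97, -0.8, 0.42, 0, 0, 0, 1], [0.97, -0.8, 0.42, 0, 0, 0, 1], [0.97, -0.8, 0.42, 0, 0, 0, 1], [0.97, -0.8, 0.42, 0, 0, 0, 1], [0.97, -0.8, 0.42, 0, 0, 0, 1], [0, 0, 0, 0, 0, 0, 1]]

```text
t: 2.9
tcp_pos: [0.5011, 0.3168, 0.3842]
eef_rot: [[-0.971, 0.241, 0.004], [0.241, 0.971, 0.0], [-0.003, 0.001, -1.0]]
force: [-0.0, -0.3, 0.9]
finger_gap: 0.0855
gripper_force: 0.0
```

Run:
```python
from h import *
import pickle
c=r.read_camera('wrist');save(c['pixels'],'w1.png');pickle.dump(c,open('w1.pkl','wb'))
print(np.round(c['pose'],3).tolist())
for l in ('handle','marked_jar','carousel_base','turntable'):
    print(l,[(np.round(d['extent']).astype(int).tolist(),round(d['p'],2)) for d in r.recognise(c,l)])
```

```text
[[0.241, 0.935, 0.261, 0.435], [0.97, -0.232, -0.064, 0.333], [0.001, 0.269, -0.963, 0.527], [0.0, 0.0, 0.0, 1.0]]
handle [([219, 139, 347, 284], 0.76)]
marked_jar [([217, 140, 348, 282], 0.58)]
carousel_base [([220, 105, 347, 280], 0.64)]
turntable [([219, 141, 346, 285], 0.94)]
```

View pics/w1.png

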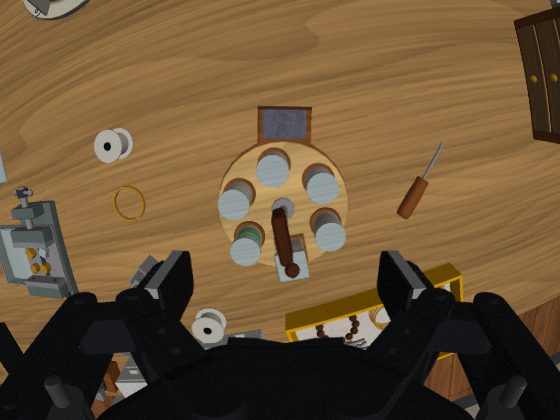

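The wrist view shows the shelf at (285,124), the bar at about (283,238), and the square jar with its bead at (291,268). Next I'll work out the carousel angles.

```bash
cat >> h.py <<'E'
def fish(c,u,v,z):
    K=np.array(c['mtx']);T=np.array(c['pose'])
    m=np.array([(u-K[0,2])/K[0,0],(v-K[1,2])/K[1,1]]);th=np.linalg.norm(m)
    d=np.r_[m/th*np.sin(th),np.cos(th)] if th>1e-9 else np.array([0,0,1.])
    d=T[:3,:3]@d;o=T[:3,3];return o+d*(z-o[2])/d[2]
def fproj(c,P):
    K=np.array(c['mtx']);T=np.array(c['pose'])
    p=(np.atleast_2d(P)-T[:3,3])@T[:3,:3];rr=np.linalg.norm(p[:,:2],axis=1);th=np.arctan2(rr,p[:,2])
    return p[:,:2]/rr[:,None]*th[:,None]*K[0,0]+[K[0,2],K[1,2]]
def circ(p):
    p=np.array(p);A=np.c_[2*p,np.ones(len(p))];s=np.linalg.lstsq(A,(p**2).sum(1),rcond=None)[0]
    return s[:2],np.sqrt(s[2]+s[:2]@s[:2])
E
python3 - <<'E'
from h import *
import pickle
c=pickle.load(open('w1.pkl','rb'))
im=cv2.cvtColor(c['pixels'],cv2.COLOR_RGB2BGR)
a=im[90:300,200:370];cv2.imwrite('pics/w1c.png',cv2.resize(a,None,fx=2.85,fy=2.85,interpolation=cv2.INTER_CUBIC))
b=np.array([fish(c,u,v,.014)[:2] for u,v in((258,107),(311,107))]);print(b,np.linalg.norm(b[0]-b[1]))
d=b[1]-b[0];print('edge yaw',np.degrees(np.arctan2(d[1],d[0])))
m=b.mean(0);n=np.array([d[1],-d[0]])/np.linalg.norm(d)
print('mid',m,'centre guess',m+n*.159,m-n*.159)
print('jar bead',fish(c,292,270,.11)[:2],'jar ctr',fish(c,291,264,.1)[:2])
E
```

```text
[[0.41458517 0.29571231]
 [0.43452449 0.37590148]] 0.08263098356749751
edge yaw 76.03638999236787
mid [0.42455483 0.33580689] centre guess [0.57885625 0.2974393 ] [0.27025341 0.37417448]
jar bead [0.64881878 0.29116171] jar ctr [0.64392508 0.29104696]
```

View pics/w1c.png

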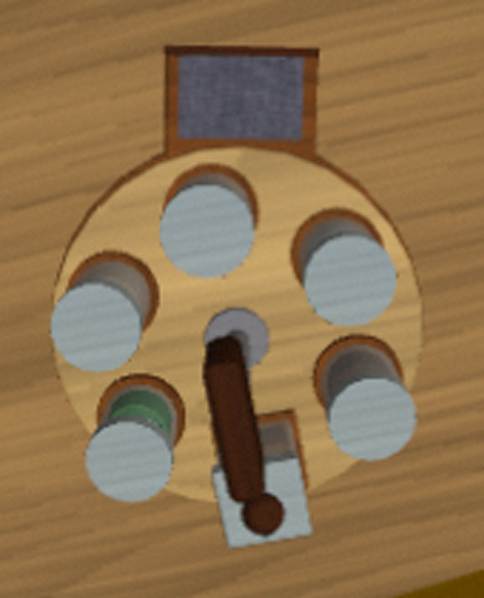

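Call:
apply_moves:
  increments:
    - [[0.26, -0.48, -0.04, 0, 0, -1, 1], [0.26, -0.48, -0.04, 0, 0, -1, 1], [0.26, -0.48, -0.04, 0, 0, -1, 1], [0.26, -0.48, -0.04, 0, 0, -1, 1], [0.26, -0.48, -0.04, 0, 0, -1, 1], [0.26, -0.48, -0.04, 0, 0, -1, 1], [0.26, -0.48, -0.04, 0, 0, -1, 1], [0.26, -0.48, -0.04, 0, 0, -1, 1], [0.26, -0.48, -0.04, 0, 0, -1, 1], [0.26, -0.48, -0.04, 0, 0, -1, 1], [0.26, -0.48, -0.04, 0, 0, -1, 1], [0.26, -0.48, -0.04, 0, 0, -1, 1], [0.26, -0.48, -0.04, 0, 0, -1, 1], [0.26, -0.48, -0.04, 0, 0, -1, 1], [0.26, -0.48, -0.04, 0, 0, -1, 1], [0.26, -0.48, -0.04, 0, 0, -1, 1], [0.26, -0.48, -0.04, 0, 0, -1, 1], [0.26, -0.48, -0.04, 0, 0, -1, 1], [0.26, -0.48, -0.04, 0, 0, -1, 1], [0.26, -0.48, -0.04, 0, 0, -1, 1]]

```text
t: 5.15
tcp_pos: [0.6534, 0.032, 0.358]
eef_rot: [[0.878, 0.478, -0.001], [0.478, -0.878, 0.0], [-0.001, -0.001, -1.0]]
force: [0.0, 0.1, 0.3]
finger_gap: 0.0852
gripper_force: 0.0
```

Run:
```python
from h import *
import pickle
o=r.observe();print(np.round(o['tcp_pos'],3),np.round(o['q'],1))
c=r.read_camera('wrist');pickle.dump(c,open('w2.pkl','wb'))
print(np.round(c['pose'],3).tolist())
u,v=fproj(c,[.656,.029,.08])[0].astype(int);print(u,v)
for l in ('brush','brush_tin'):
    print(l,[(np.round(d['extent']).astype(int).tolist(),round(d['p'],2)) for d in r.recognise(c,l)])
u0,v0=max(u-80,0),max(v-75,0);print(u0,v0)
a=cv2.cvtColor(c['pixels'],cv2.COLOR_RGB2BGR)[v0:v0+150,u0:u0+200];cv2.imwrite('pics/w2c.png',cv2.resize(a,None,fx=4,fy=4,interpolation=cv2.INTER_CUBIC))
```

```text
[0.653 0.032 0.358] [ 2.7 17.9 80.9  0.  81.2 64.1]
[[0.478, -0.846, -0.235, 0.713], [-0.878, -0.461, -0.127, 0.065], [-0.001, 0.267, -0.964, 0.501], [0.0, 0.0, 0.0, 1.0]]
288 165
brush [([279, 136, 299, 186], 0.82)]
brush_tin [([271, 130, 309, 188], 0.77)]
208 90
```

View pics/w2c.png

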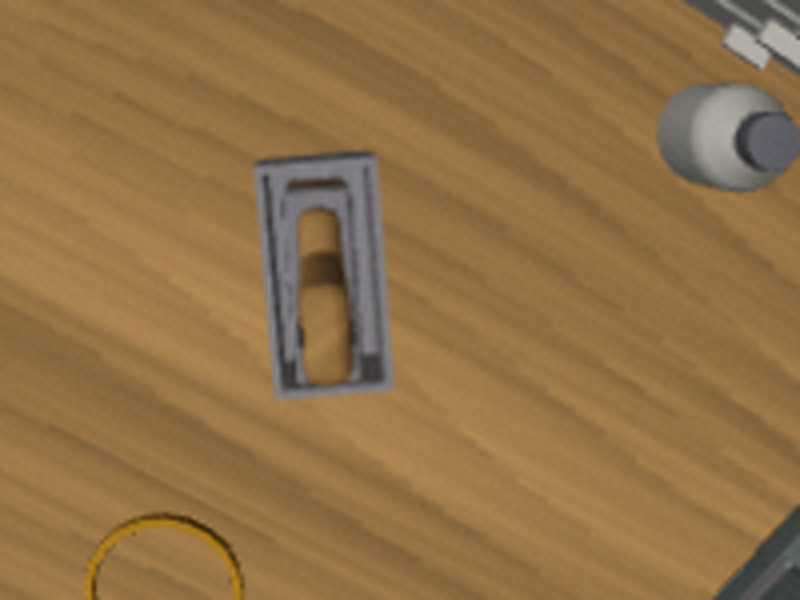

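Wrist crop: the tin's rim corners are at about (256,162), (376,154), (392,388) and (278,396). The top face of the brush handle is centred near (326,330).

Run:
```python
from h import *
import pickle
c=pickle.load(open('w2.pkl','rb'))
f=lambda X,Y,z:fish(c,208+X/4,90+Y/4,z)[:2]
R=np.array([f(X,Y,.056) for X,Y in((256,162),(376,154),(392,388),(278,396))])
print(R.round(4).tolist(),'ctr',R.mean(0).round(4),[np.linalg.norm(R[i]-R[(i+1)%4]).round(4) for i in range(4)])
for a,b in((0,3),(1,2)): d=R[a]-R[b];print('yaw',np.degrees(np.arctan2(d[1],d[0])))
print('handle top',f(326,330,.166).round(4), 'ends',f(321,275,.166).round(4),f(329,384,.166).round(4))
```

```text
[[0.6847, 0.0695], [0.7067, 0.035], [0.6379, -0.0097], [0.6162, 0.0241]] ctr [0.6613 0.0297] [np.float64(0.0409), np.float64(0.0821), np.float64(0.0402), np.float64(0.0822)]
yaw 33.54418817264237
yaw 33.03556426406392
handle top [0.6616 0.0315] ends [0.6738 0.0396] [0.6493 0.0238]
```

Call:
apply_moves:
  increments:
    - [[0.27, -0.04, 0, 0, 0, 0.68, 1], [0, 0, -1, 0, 0, 0, 1], [0, 0, -1, 0, 0, 0, 1], [0, 0, -1, 0, 0, 0, 1], [0, 0, -1, 0, 0, 0, 1], [0, 0, -1, 0, 0, 0, 1], [0, 0, -1, 0, 0, 0, 1], [0, 0, -1, 0, 0, 0, 1], [0, 0, -0.9, 0, 0, 0, 1], [0, 0, 0, 0, 0, 0, 1], [0, 0, 0, 0, 0, 0, 0], [0, 0, 0, 0, 0, 0, 0], [0, 0, 0, 0, 0, 0, 0], [0, 0, 0, 0, 0, 0, 0], [0, 0, 0, 0, 0, 0, 0], [0, 0, 0, 0, 0, 0, 0], [0, 0, 0, 0, 0, 0, 0], [0, 0, 0, 0, 0, 0, 0]]
  newtons: 70

```text
t: 7.1
tcp_pos: [0.6622, 0.03, 0.1224]
eef_rot: [[0.835, 0.551, 0.001], [0.551, -0.835, 0.0], [0.001, 0.0, -1.0]]
force: [-1.3, 1.5, 6.7]
finger_gap: 0.0137
gripper_force: 69.1
```

Call:
apply_moves:
  increments:
    - [[0, 0, 1, 0, 0, 0, 0], [0, 0, 1, 0, 0, 0, 0], [0, 0, 1, 0, 0, 0, 0], [0, 0, 1, 0, 0, 0, 0], [0, 0, 1, 0, 0, 0, 0], [0, 0, 1, 0, 0, 0, 0], [-0.36, -0.78, 0, 0, 0, -0.98, 0], [-0.36, -0.78, 0, 0, 0, -0.98, 0], [-0.36, -0.78, 0, 0, 0, -0.98, 0], [-0.36, -0.78, 0, 0, 0, -0.98, 0], [-0.36, -0.78, 0, 0, 0, -0.98, 0], [-0.36, -0.78, 0, 0, 0, -0.98, 0], [-0.36, -0.78, 0, 0, 0, -0.98, 0], [0, 0, 0, 0, 0, 0, 0]]

```text
t: 8.5
tcp_pos: [0.5847, -0.1363, 0.3014]
eef_rot: [[0.97, -0.243, -0.001], [-0.243, -0.97, -0.001], [-0.001, 0.001, -1.0]]
force: [0.3, -0.6, -0.9]
finger_gap: 0.0134
gripper_force: 68.2
```

Run:
```python
from h import *
import pickle
o=r.observe();print(np.round(o['tcp_pos'],4),np.round(o['q'],1),o['finger_gap'],np.round(o['force'],1))
c=r.read_camera('wrist');pickle.dump(c,open('w3.pkl','wb'))
print(np.round(c['pose'],3).tolist())
print(fproj(c,[[.563,-.231,.03],[.545,-.342,.01],list(o['tcp_pos'])]).round())
for l in ('vise','pan','offcut_a','brush'):
    print(l,[(np.round(d['extent']).astype(int).tolist(),round(d['p'],2)) for d in r.recognise(c,l)])
a=cv2.cvtColor(c['pixels'],cv2.COLOR_RGB2BGR);cv2.imwrite('pics/w3.png',cv2.resize(a,(800,600),interpolation=cv2.INTER_CUBIC))
```

```text
[ 0.5847 -0.1363  0.3014] [-13.2  14.7  92.1  -0.1  73.2  90.9] 0.013400065172045545 [ 0.3 -0.6 -0.9]
[[-0.243, -0.935, -0.26, 0.65], [-0.97, 0.235, 0.063, -0.152], [0.002, 0.267, -0.964, 0.444], [0.0, 0.0, 0.0, 1.0]]
[[359. 166.]
 [430. 159.]
 [286. 257.]]
vise [([311, 92, 404, 277], 0.69), ([368, 167, 385, 188], 0.68), ([0, 179, 91, 310], 0.37)]
pan [([390, 110, 465, 210], 0.86), ([528, 208, 559, 286], 0.67), ([403, 248, 494, 344], 0.6)]
offcut_a [([369, 167, 387, 190], 0.8), ([340, 143, 362, 162], 0.64), ([370, 142, 389, 157], 0.63), ([335, 171, 355, 194], 0.53)]
brush [([263, 158, 308, 337], 0.83)]
```

View pics/w3.png

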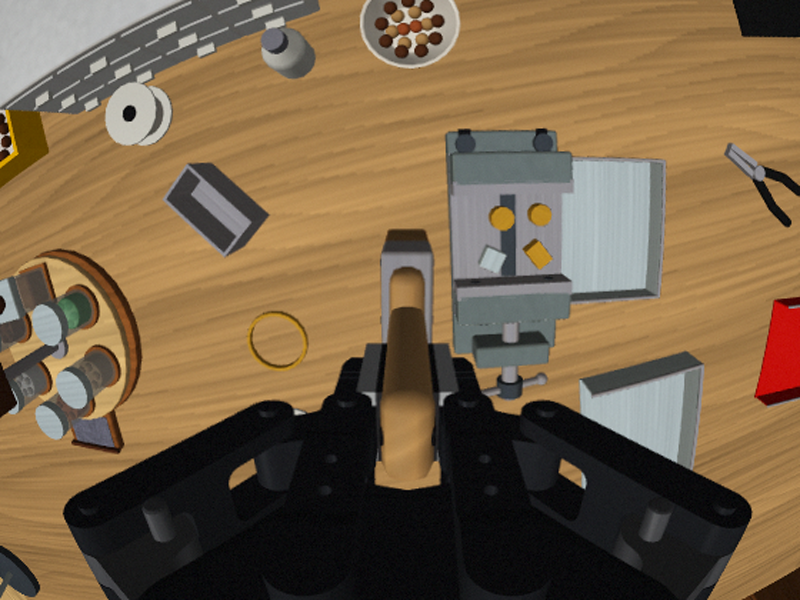

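The wrist view shows the brush held at (405,340), pointing straight down. The offcuts lie on the bed at (502,218), (540,215), (491,259) and (537,254), and the small grey pan is butted at (612,228).

Run:
```python
from h import *
import pickle
c=pickle.load(open('w3.pkl','rb'))
f=lambda X,Y,z:fish(c,X*.7,Y*.7,z)[:2]
J=np.array([f(452,183,.062),f(573,180,.062),f(571,284,.062),f(457,292,.062)])
print(J.round(4).tolist(),[np.linalg.norm(J[i]-J[(i+1)%4]).round(4) for i in range(4)],J.mean(0).round(4))
for a,b in((0,1),(3,2)): d=J[a]-J[b];print('y-axis yaw',np.degrees(np.arctan2(d[1],d[0])))
ctr=J.mean(0)
for s in (-13,-14.,-15):
    a=np.radians(s);X=np.array([np.cos(a),np.sin(a)]);Y=np.array([-X[1],X[0]])
    print(s,[(((p-ctr)@X).round(4),((p-ctr)@Y).round(4)) for p in (f(502,218,.046),f(540,215,.045),f(491,259,.044),f(537,254,.046),f(664,160,.03),f(661,298,.03),f(509,210,.03))])
# brush tips: bristle end corners (world)
print('ferrule/bristle front top',f(385,232,.182),f(430,232,.182))
a=cv2.cvtColor(c['pixels'],cv2.COLOR_RGB2BGR)[80:240,260:470];cv2.imwrite('pics/w3c.png',cv2.resize(a,None,fx=3.75,fy=3.75,interpolation=cv2.INTER_CUBIC))
```

```text
[[0.6256, -0.1847], [0.6062, -0.2876], [0.5161, -0.2696], [0.5341, -0.168]] [np.float64(0.1047), np.float64(0.0919), np.float64(0.1032), np.float64(0.093)] [ 0.5705 -0.2275]
y-axis yaw 79.31177923070818
y-axis yaw 79.95556456398195
-13 [(np.float64(0.0129), np.float64(0.0086)), (np.float64(0.0157), np.float64(-0.0263)), (np.float64(-0.0241), np.float64(0.0175)), (np.float64(-0.0194), np.float64(-0.0245)), (np.float64(0.0721), np.float64(-0.1614)), (np.float64(-0.069), np.float64(-0.1707)), (np.float64(0.0183), np.float64(-0.0011))]
-14.0 [(np.float64(0.0127), np.float64(0.0089)), (np.float64(0.0161), np.float64(-0.026)), (np.float64(-0.0244), np.float64(0.017)), (np.float64(-0.019), np.float64(-0.0248)), (np.float64(0.0749), np.float64(-0.1602)), (np.float64(-0.066), np.float64(-0.1719)), (np.float64(0.0184), np.float64(-0.0008))]
-15 [(np.float64(0.0126), np.float64(0.0091)), (np.float64(0.0166), np.float64(-0.0258)), (np.float64(-0.0247), np.float64(0.0166)), (np.float64(-0.0186), np.float64(-0.0252)), (np.float64(0.0777), np.float64(-0.1588)), (np.float64(-0.063), np.float64(-0.173)), (np.float64(0.0184), np.float64(-0.0005))]
ferrule/bristle front top [ 0.61529537 -0.13094925] [ 0.60905382 -0.15583786]
```

View pics/w3c.png

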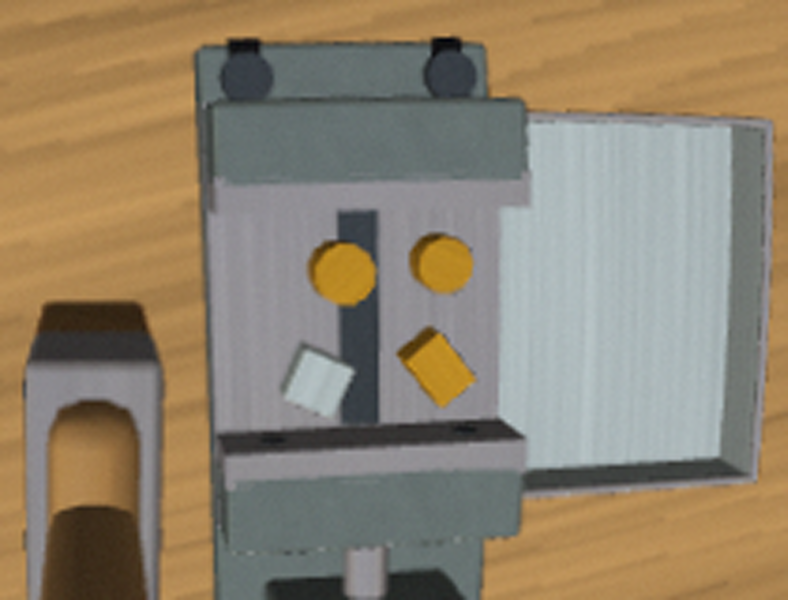

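The light plates turn out to be the jaw tops, so the inner edges are at (213,210)-(528,205) and (220,455)-(525,437) in this crop. The small pan at (620,300) is confirmed. I'll recompute with these.

Run:
```python
from h import *
import pickle
c=pickle.load(open('w3.pkl','rb'))
f=lambda X,Y,z:fish(c,260+X/3.75,80+Y/3.75,z)[:2]
J=np.array([f(213,210,.062),f(528,205,.062),f(525,438,.062),f(220,455,.062)])
print([np.linalg.norm(J[i]-J[(i+1)%4]).round(4) for i in range(4)],J.mean(0).round(4))
ys=[]
P=np.array([f(772,121,.03),f(757,481,.03)])
for d in (J[0]-J[1],J[3]-J[2]): ys.append(np.degrees(np.arctan2(d[1],d[0]))-90)
d=P[0]-P[1];ys.append(np.degrees(np.arctan2(d[1],d[0])));print('yaws',ys,'pan back edge len',np.linalg.norm(d))
ctr=J.mean(0);a=np.radians(np.mean(ys));X=np.array([np.cos(a),np.sin(a)]);Y=np.array([-X[1],X[0]])
L=lambda p:[((p-ctr)@X).round(4),((p-ctr)@Y).round(4)]
print('pan back (expect y -.164)',L(P.mean(0)))
print([L(p) for p in (f(343,273,.046),f(442,263,.045),f(320,380,.044),f(440,368,.046))],'bed ends',L(f(210,320,.03)),L(f(498,320,.03)))
T=np.array([.5847,-.1363]);print('tcp',L(T))
print('X',X,'Y',Y)
for xv,yv in((0,.075),(0,-.085)): print(xv,yv,(ctr+X*xv+Y*yv).round(4))
```

```text
[np.float64(0.1042), np.float64(0.0786), np.float64(0.1049), np.float64(0.0797)] [ 0.5673 -0.2265]
yaws [np.float64(-11.40532973773098), np.float64(-10.809644332652354), np.float64(-10.629812548643265)] pan back edge len 0.1403949673464065
pan back (expect y -.164) [np.float64(-0.0009), np.float64(-0.1665)]
[[np.float64(0.0163), np.float64(0.0077)], [np.float64(0.0186), np.float64(-0.0271)], [np.float64(-0.0202), np.float64(0.0158)], [np.float64(-0.0175), np.float64(-0.0261)]] bed ends [np.float64(-0.0002), np.float64(0.0515)] [np.float64(-0.0042), np.float64(-0.0525)]
tcp [np.float64(-0.0), np.float64(0.0919)]
X [ 0.98179908 -0.18992251] Y [0.18992251 0.98179908]
0 0.075 [ 0.5815 -0.1529]
0 -0.085 [ 0.5512 -0.3099]
```

Call:
apply_moves:
  increments:
    - [[-0.1, -0.55, 0, 0, 0, 0.45, 0], [0, 0, -1, 0, 0, 0, 0], [0, 0, -1, 0, 0, 0, 0], [0, 0, -1, 0, 0, 0, 0], [0, 0, -1, 0, 0, 0, 0], [0, 0, -0.9, 0, 0, 0, 0], [0, 0, 0, 0, 0, 0, 0], [0, 0, 0, 0, 0, 0, 0]]

```text
t: 9.55
tcp_pos: [0.5835, -0.1498, 0.1547]
eef_rot: [[0.983, -0.183, -0.001], [-0.183, -0.983, 0.0], [-0.001, -0.0, -1.0]]
force: [-0.3, 0.0, -1.6]
finger_gap: 0.0134
gripper_force: 68.3
```

Call:
apply_moves:
  increments:
    - [[-0.11, -0.33, -0.07, 0, 0, -0.04, 0], [-0.065, -0.334, 0, 0, 0, 0, 0], [-0.065, -0.334, 0, 0, 0, 0, 0], [-0.065, -0.334, 0, 0, 0, 0, 0], [-0.065, -0.334, 0, 0, 0, 0, 0], [-0.065, -0.334, 0, 0, 0, 0, 0], [-0.065, -0.334, 0, 0, 0, 0, 0], [-0.065, -0.334, 0, 0, 0, 0, 0], [-0.065, -0.334, 0, 0, 0, 0, 0], [-0.065, -0.334, 0, 0, 0, 0, 0], [-0.065, -0.334, 0, 0, 0, 0, 0], [-0.065, -0.334, 0, 0, 0, 0, 0], [-0.065, -0.334, 0, 0, 0, 0, 0], [-0.065, -0.334, 0, 0, 0, 0, 0], [-0.065, -0.334, 0, 0, 0, 0, 0], [-0.065, -0.334, 0, 0, 0, 0, 0], [0, 0, 0, 0, 0, 0, 0]]

```text
t: 11.25
tcp_pos: [0.5503, -0.312, 0.1524]
eef_rot: [[0.982, -0.19, 0.0], [-0.19, -0.982, -0.0], [0.0, 0.0, -1.0]]
force: [0.6, 0.3, 0.4]
finger_gap: 0.0134
gripper_force: 68.4
```

Run:
```python
from h import *
c=r.read_camera('wrist')
for l in ('offcut_a',):
    print(l,[(np.round(d['extent']).astype(int).tolist(),round(d['p'],2)) for d in r.recognise(c,l)])
a=cv2.cvtColor(c['pixels'],cv2.COLOR_RGB2BGR)[40:340,100:500];cv2.imwrite('pics/w4.png',cv2.resize(a,(800,600),interpolation=cv2.INTER_CUBIC))
```

```text
offcut_a [([246, 168, 269, 195], 0.76), ([247, 191, 270, 215], 0.51), ([111, 84, 250, 324], 0.17)]
```

View pics/w4.png

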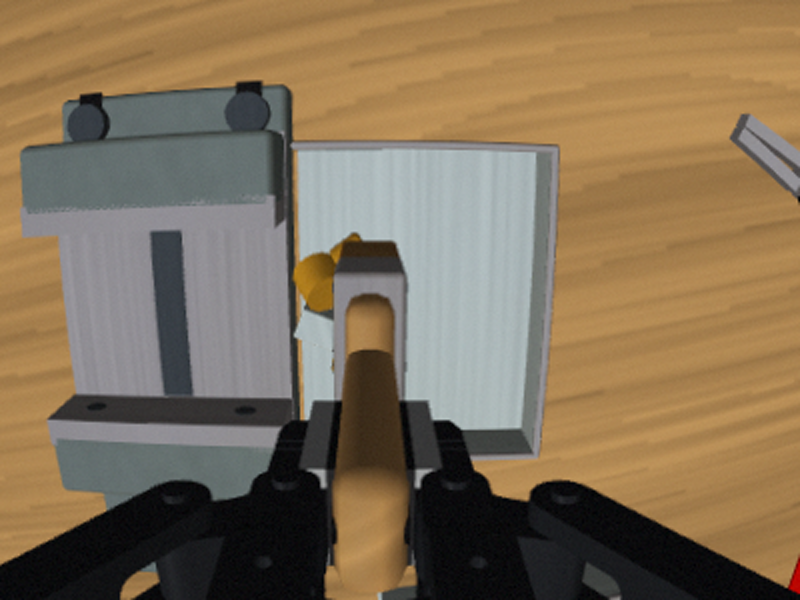

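The bed is empty. The offcuts lie in the pan against the vise side, around (325,280). I'll lift and check them.

Call:
apply_moves:
  increments:
    - [[0, 0, 1, 0, 0, 0, 0], [0, 0, 1, 0, 0, 0, 0], [0, 0, 1, 0, 0, 0, 0], [0, 0, 1, 0, 0, 0, 0], [0, 0, 1, 0, 0, 0, 0], [0.33, 0.6, 0, 0, 0, 0.9, 0], [0.33, 0.6, 0, 0, 0, 0.9, 0], [0.33, 0.6, 0, 0, 0, 0.9, 0], [0, 0, 0, 0, 0, 0, 0]]

```text
t: 12.25
tcp_pos: [0.5812, -0.2541, 0.3024]
eef_rot: [[0.99, 0.138, 0.0], [0.138, -0.99, 0.001], [0.001, -0.001, -1.0]]
force: [0.3, -0.2, -1.4]
finger_gap: 0.0131
gripper_force: 68.3
```

Run:
```python
from h import *
o=r.observe();print(np.round(o['tcp_pos'],4),np.round(o['q'],1))
c=r.read_camera('wrist')
e=r.recognise(c,'offcut_a')
ctr=np.array([.5673,-.2265]);X=np.array([.982,-.19]);Y=np.array([.19,.982])
pc=ctr-.109*Y
for d in e:
    x0,y0,x1,y1=d['extent'];p=fish(c,(x0+x1)/2,(y0+y1)/2,.01)[:2]-pc
    print(np.round(d['extent']),round(d['p'],2),(p@X).round(3),(p@Y).round(3))
u,v=fproj(c,[*pc,.01])[0].astype(int);u0=max(u-80,0);v0=max(v-60,0);print(u0,v0)
a=cv2.cvtColor(c['pixels'],cv2.COLOR_RGB2BGR)[v0:v0+120,u0:u0+160];cv2.imwrite('pics/w5.png',cv2.resize(a,None,fx=5,fy=5,interpolation=cv2.INTER_CUBIC))
```

```text
[ 0.5812 -0.2541  0.3024] [-23.8  17.9  87.8   0.1  74.4  58.3]
[304. 173. 321. 190.] 0.76 0.009 0.041
[318. 168. 330. 185.] 0.56 0.02 0.029
[305. 198. 324. 216.] 0.54 -0.025 0.026
258 136
```

View pics/w5.png

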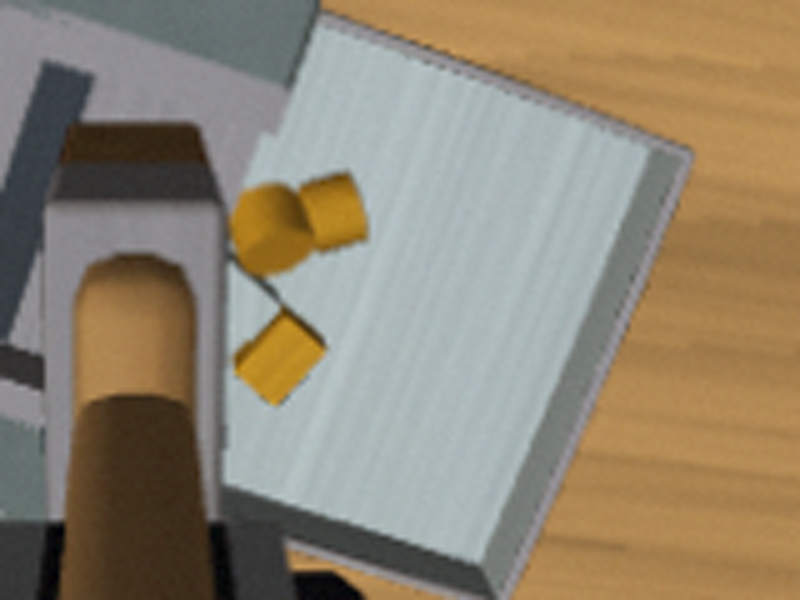

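Three of the brass pieces and the aluminium corner at (255,285) are in the pan. I'll triangulate between the last two views to check the heights.

Run:
```python
from h import *
o=r.observe();c=r.read_camera('wrist')
K=np.array(c['mtx']);T2=np.array(c['pose'])
Tt=np.eye(4);Tt[:3,:3]=o['eef_rot'];Tt[:3,3]=o['tcp_pos'];C=np.linalg.inv(Tt)@T2
T1=np.eye(4);T1[:3,:3]=[[.982,-.19,0],[-.19,-.982,0],[0,0,-1]];T1[:3,3]=[.5503,-.312,.1524];T1=T1@C
def ray(T,u,v):
    m=np.array([u-K[0,2],v-K[1,2]])/K[0,0];th=np.linalg.norm(m)
    return T[:3,3],T[:3,:3]@np.r_[m/th*np.sin(th),np.cos(th)]
ctr=np.array([.5673,-.2265]);X=np.array([.982,-.19]);Y=np.array([.19,.982]);pc=ctr-.109*Y
def tri(a,b):
    o1,d1=ray(T1,*a);o2,d2=ray(T2,*b)
    s=np.linalg.lstsq(np.c_[d1,-d2],o2-o1,rcond=None)[0];p,q=o1+s[0]*d1,o2+s[1]*d2
    m=(p+q)/2;return ((m[:2]-pc)@X).round(3),((m[:2]-pc)@Y).round(3),m[2].round(3),np.linalg.norm(p-q).round(4)
print('rod',tri((100+320/2,40+280/2),(258+272/5,136+230/5)))
print('rod left',tri((100+294/2,40+280/2),(258+231/5,136+235/5)))
c=r.read_camera('scene')
e=r.recognise(c,'offcut_a')
for d in e:
    x0,y0,x1,y1=d['extent'];print(np.round(d['extent']),round(d['p'],2))
print('scene proj pan',proj(c,np.array([[*(pc+.041*Y+.009*X),.02],[*(pc+.041*Y+.009*X),.01],[*(pc+.026*Y-.025*X),.01]])).round())
```

```text
rod (np.float64(0.012), np.float64(0.043), np.float64(0.032), np.float64(0.0022))
rod left (np.float64(0.01), np.float64(0.053), np.float64(0.036), np.float64(0.0069))
scene proj pan [[205. 210.]
 [206. 212.]
 [210. 207.]]
```

The brass rod near the wall may be leaning or stacked: its top is at roughly 30 mm, and the margins there are tight. To flatten the pile safely, I'll push it gently along the pan's -x with the brush turned 90°.

Call:
apply_moves:
  increments:
    - [[0.063, -0.218, 0, 0, 0, 0.942, 0], [0.063, -0.218, 0, 0, 0, 0.942, 0], [0.063, -0.218, 0, 0, 0, 0.942, 0], [0.063, -0.218, 0, 0, 0, 0.942, 0], [0.063, -0.218, 0, 0, 0, 0.942, 0], [0.063, -0.218, 0, 0, 0, 0.942, 0], [0.063, -0.218, 0, 0, 0, 0.942, 0], [0.063, -0.218, 0, 0, 0, 0.942, 0], [0.063, -0.218, 0, 0, 0, 0.942, 0], [0.063, -0.218, 0, 0, 0, 0.942, 0], [0.063, -0.218, 0, 0, 0, 0.942, 0], [0, 0, 0, 0, 0, 0, 0]]

```text
t: 13.7
tcp_pos: [0.6007, -0.3299, 0.3022]
eef_rot: [[0.193, 0.981, -0.0], [0.981, -0.193, -0.0], [-0.0, -0.0, -1.0]]
force: [0.7, 0.6, -0.6]
finger_gap: 0.013
gripper_force: 68.4
```

Run:
```python
from h import *
o=r.observe();print(np.round(o['tcp_pos'],4),np.round(o['q'],1),np.round(o['eef_rot'],3).tolist())
c=r.read_camera('wrist');save(c['pixels'],'w6.png')
ctr=np.array([.5673,-.2265]);X=np.array([.982,-.19]);Y=np.array([.19,.982]);pc=ctr-.109*Y
p=np.array(o['tcp_pos'])[:2]-pc;print('tcp in pan',p@X,p@Y)
for d in r.recognise(c,'offcut_a'):
    x0,y0,x1,y1=d['extent'];p=fish(c,(x0+x1)/2,(y0+y1)/2,.01)[:2]-pc
    print(np.round(d['extent']),round(d['p'],2),(p@X).round(3),(p@Y).round(3))
```

```text
[ 0.6007 -0.3299  0.3022] [-28.9  22.7  81.   -0.   76.4 -17.7] [[0.193, 0.981, -0.0], [0.981, -0.193, -0.0], [-0.0, -0.0, -1.0]]
tcp in pan 0.05242722681970607 0.013864974915794295
[223. 146. 238. 163.] 0.8 -0.021 0.028
[245. 137. 264. 153.] 0.77 0.012 0.041
[231. 132. 244. 156.] 0.51 -0.012 0.043
[255. 147. 268. 162.] 0.5 0.021 0.028
```

Call:
apply_moves:
  increments:
    - [[0.03, 0.13, -0.9, 0, 0, 0, 0], [0, 0, -1, 0, 0, 0, 0], [0, 0, -1, 0, 0, 0, 0], [0, 0, -1, 0, 0, 0, 0], [0, 0, -1, 0, 0, 0, 0], [0, 0, -1, 0, 0, 0, 0], [0, 0, 0, 0, 0, 0, 0], [-0.262, 0.051, 0, 0, 0, 0, 0], [-0.262, 0.051, 0, 0, 0, 0, 0], [-0.262, 0.051, 0, 0, 0, 0, 0], [-0.262, 0.051, 0, 0, 0, 0, 0], [0, 0, 0, 0, 0, 0, 0]]

```text
t: 15.0
tcp_pos: [0.5693, -0.3182, 0.1259]
eef_rot: [[0.193, 0.981, -0.0], [0.981, -0.193, 0.0], [0.0, -0.0, -1.0]]
force: [-0.5, -0.7, 0.3]
finger_gap: 0.013
gripper_force: 68.4
```

Call:
apply_moves:
  increments:
    - [[0.2, -0.04, 0.2, 0, 0, 0, 0], [0, 0, 1, 0, 0, 0, 0], [0, 0, 1, 0, 0, 0, 0], [0, 0, 1, 0, 0, 0, 0], [0, 0, 1, 0, 0, 0, 0], [0, 0, 1, 0, 0, 0, 0], [0, 0, 0.8, 0, 0, 0, 0], [0, 0, 0, 0, 0, 0, 0]]

```text
t: 15.8
tcp_pos: [0.5788, -0.3207, 0.3102]
eef_rot: [[0.193, 0.981, 0.006], [0.981, -0.193, -0.004], [-0.002, 0.007, -1.0]]
force: [-0.5, 0.1, -1.0]
finger_gap: 0.0134
gripper_force: 68.5
```

Run:
```python
from h import *
o=r.observe();print(np.round(o['tcp_pos'],4),np.round(o['q'],1))
c=r.read_camera('wrist');save(c['pixels'],'w7.png')
ctr=np.array([.5673,-.2265]);X=np.array([.982,-.19]);Y=np.array([.19,.982]);pc=ctr-.109*Y
for d in r.recognise(c,'offcut_a'):
    x0,y0,x1,y1=d['extent'];p=fish(c,(x0+x1)/2,(y0+y1)/2,.01)[:2]-pc
    print(np.round(d['extent']),round(d['p'],2),(p@X).round(3),(p@Y).round(3))
A=cv2.imread('pics/w6.png')[110:190,190:310];B=cv2.imread('pics/w7.png')[110:190,190:310]
cv2.imwrite('pics/w67.png',cv2.resize(np.hstack([A,B]),None,fx=3.3,fy=3.3,interpolation=cv2.INTER_CUBIC))
```

```text
[ 0.5788 -0.3207  0.3102] [-29.1  19.9  84.    0.   75.7 -18. ]
[239. 135. 254. 153.] 0.7 -0.021 0.046
[255. 153. 269. 164.] 0.65 -0.0 0.026
[236. 148. 253. 165.] 0.54 -0.024 0.029
[376.  18. 437.  78.] 0.48 0.203 0.188
[248. 141. 264. 155.] 0.43 -0.008 0.04
```

View pics/w67.png

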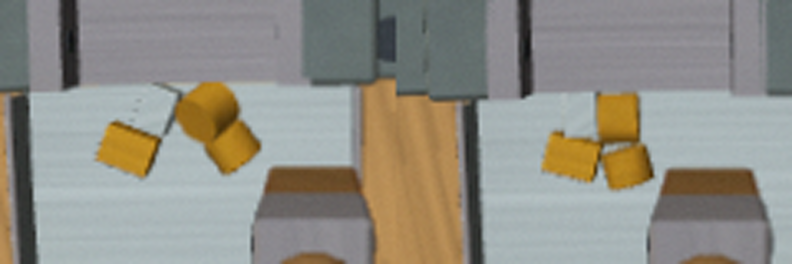

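The picture now shows all four offcuts lying flat on the pan floor (right half: (618,115), (580,113), (570,157), (628,165)). Next I'll take the brush back to its tin.

Call:
apply_moves:
  increments:
    - [[0.212, 0.899, 0, 0, 0, -0.509, 0], [0.212, 0.899, 0, 0, 0, -0.509, 0], [0.212, 0.899, 0, 0, 0, -0.509, 0], [0.212, 0.899, 0, 0, 0, -0.509, 0], [0.212, 0.899, 0, 0, 0, -0.509, 0], [0.212, 0.899, 0, 0, 0, -0.509, 0], [0.212, 0.899, 0, 0, 0, -0.509, 0], [0.212, 0.899, 0, 0, 0, -0.509, 0], [0.212, 0.899, 0, 0, 0, -0.509, 0], [0.212, 0.899, 0, 0, 0, -0.509, 0], [0.212, 0.899, 0, 0, 0, -0.509, 0], [0.212, 0.899, 0, 0, 0, -0.509, 0], [0.212, 0.899, 0, 0, 0, -0.509, 0], [0, 0, 0, 0, 0, 0, 0], [0, 0, 0, 0, 0, 0, 0]]

```text
t: 17.4
tcp_pos: [0.6587, 0.0313, 0.3037]
eef_rot: [[0.834, 0.552, -0.003], [0.552, -0.834, -0.0], [-0.002, -0.001, -1.0]]
force: [-0.7, -0.9, -1.5]
finger_gap: 0.0133
gripper_force: 68.4
```

Call:
apply_moves:
  increments:
    - [[0.09, -0.05, -0.9, 0, 0, 0, 0], [0, 0, -1, 0, 0, 0, 0], [0, 0, -1, 0, 0, 0, 0], [0, 0, -0.8, 0, 0, 0, 0], [0, 0, 0, 0, 0, 0, 0], [0, 0, 0, 0, 0, 0, 0]]

```text
t: 18.0
tcp_pos: [0.6617, 0.0285, 0.1943]
eef_rot: [[0.835, 0.55, -0.001], [0.55, -0.835, -0.0], [-0.001, -0.0, -1.0]]
force: [0.6, -0.4, 0.1]
finger_gap: 0.0131
gripper_force: 68.4
```

Call:
apply_moves:
  increments:
    - [[0, 0.04, -0.6, 0, 0, 0, 0], [0, 0, -0.6, 0, 0, 0, 0], [0, 0, -0.6, 0, 0, 0, 0], [0, 0, -0.55, 0, 0, 0, 0], [0, 0, 0, 0, 0, 0, 0], [0, 0, 0, 0, 0, 0, 0]]

```text
t: 18.6
tcp_pos: [0.6624, 0.0305, 0.1247]
eef_rot: [[0.835, 0.55, 0.001], [0.55, -0.835, 0.0], [0.001, 0.0, -1.0]]
force: [-0.2, -0.3, -1.2]
finger_gap: 0.013
gripper_force: 68.4
```

Call:
apply_moves:
  increments:
    - [[0, 0, 0, 0, 0, 0, 1], [0, 0, 0, 0, 0, 0, 1], [0, 0, 0, 0, 0, 0, 1], [0, 0, 0, 0, 0, 0, 1], [0, 0, 0.5, 0, 0, 0, 1], [0, 0, 1, 0, 0, 0, 1], [0, 0, 1, 0, 0, 0, 1], [0, 0, 1, 0, 0, 0, 1], [0, 0, 1, 0, 0, 0, 1], [0, 0, 1, 0, 0, 0, 1], [0, 0, 0.8, 0, 0, 0, 1], [0, 0, 0, 0, 0, 0, 1], [0, 0, 0, 0, 0, 0, 1]]

```text
t: 19.9
tcp_pos: [0.662, 0.0306, 0.3141]
eef_rot: [[0.835, 0.55, 0.002], [0.55, -0.835, 0.0], [0.001, 0.001, -1.0]]
force: [0.6, 0.6, 0.1]
finger_gap: 0.0852
gripper_force: 0.0
```

Run:
```python
from h import *
import pickle
o=r.observe();print(np.round(o['tcp_pos'],4),o['finger_gap'])
c=r.read_camera('wrist');pickle.dump(c,open('w8.pkl','wb'));save(c['pixels'],'w8.png')
print([(np.round(d['extent']).astype(int).tolist(),round(d['p'],2)) for d in r.recognise(c,'brush')+r.recognise(c,'brush_tin')])
print('predicted rim & handle top',fproj(c,[[.6847,.0695,.056],[.7067,.035,.056],[.6379,-.0097,.056],[.6162,.0241,.056],[.6613,.03,.167]]).round().tolist())
```

```text
[0.662  0.0306 0.3141] 0.08518184435921533
[([276, 145, 293, 203], 0.57), ([268, 44, 318, 91], 0.38), ([264, 135, 303, 200], 0.9), ([24, 50, 167, 190], 0.58)]
predicted rim & handle top [[269.0, 137.0], [302.0, 137.0], [301.0, 202.0], [269.0, 201.0], [285.0, 190.0]]
```

Call:
apply_moves:
  increments:
    - [[-0.283, 0.887, 0.08, 0, 0, -0.56, 1], [-0.283, 0.887, 0.08, 0, 0, -0.56, 1], [-0.283, 0.887, 0.08, 0, 0, -0.56, 1], [-0.283, 0.887, 0.08, 0, 0, -0.56, 1], [-0.283, 0.887, 0.08, 0, 0, -0.56, 1], [-0.283, 0.887, 0.08, 0, 0, -0.56, 1], [-0.283, 0.887, 0.08, 0, 0, -0.56, 1], [-0.283, 0.887, 0.08, 0, 0, -0.56, 1], [-0.283, 0.887, 0.08, 0, 0, -0.56, 1], [-0.283, 0.887, 0.08, 0, 0, -0.56, 1], [0, 0, 0, 0, 0, 0, 1], [0, 0, 0, 0, 0, 0, 1]]

```text
t: 21.25
tcp_pos: [0.5765, 0.2968, 0.3359]
eef_rot: [[0.996, -0.087, -0.001], [-0.087, -0.996, -0.001], [-0.001, 0.001, -1.0]]
force: [-0.1, -0.8, 0.9]
finger_gap: 0.0854
gripper_force: 0.0
```

Run:
```python
from h import *
import pickle
o=r.observe();print(np.round(o['tcp_pos'],4),np.round(o['q'],1),np.round(o['eef_rot'],3).tolist())
c=r.read_camera('wrist');pickle.dump(c,open('w9.pkl','wb'));save(c['pixels'],'w9.png')
im=c['pixels'];hsv=cv2.cvtColor(im,cv2.COLOR_RGB2HSV)
# dark brown bar mask near the axis
u,v=fproj(c,[.577,.296,.178])[0];print('axis px',u,v)
m=((hsv[...,2]<110)&(hsv[...,1]>90)).astype(np.uint8)
n,lab,st,ce=cv2.connectedComponentsWithStats(m)
for i in range(1,n):
    if 60<st[i,4]<8000 and abs(ce[i][0]-u)<90 and abs(ce[i][1]-v)<90:
        ys,xs=np.nonzero(lab==i);print(st[i].tolist(),ce[i].round(1),cv2.minAreaRect(np.c_[xs,ys].astype(np.float32)), im[ys,xs].mean(0).round())
```

```text
[0.5765 0.2968 0.3359] [ 27.1  18.1  83.4  -0.   78.6 122.1] [[0.996, -0.087, -0.001], [-0.087, -0.996, -0.001], [-0.001, 0.001, -1.0]]
axis px 285.76740161636144 185.35158384556112
[276, 101, 18, 19, 268] [284.5 109.9] ((284.5, 110.0), (18.0, 17.0), 90.0) [55. 29. 15.]
[314, 119, 18, 32, 111] [318.5 132.6] ((320.17437744140625, 133.25230407714844), (13.122220993041992, 31.6082706451416), 16.69924545288086) [102.  64.  34.]
[234, 121, 24, 29, 105] [249.3 129.6] ((248.48135375976562, 132.089111328125), (31.064449310302734, 14.292865753173828), 56.82148742675781) [99. 63. 36.]
[271, 148, 34, 72, 1183] [287.  184.4] ((287.5, 183.5), (71.0, 33.0), 90.0) [61. 34. 18.]
[314, 170, 35, 30, 172] [326.  179.5] ((327.776123046875, 181.4415740966797), (21.41870880126953, 34.329429626464844), 59.620872497558594) [99. 63. 35.]
[226, 173, 35, 17, 137] [245.7 179. ] ((243.61544799804688, 180.14022827148438), (34.32352066040039, 15.058682441711426), 5.5275397300720215) [96. 60. 33.]
[242, 243, 57, 24, 293] [273.5 258.1] ((269.9599914550781, 250.7799835205078), (54.16438293457031, 23.334524154663086), 8.130102157592773) [69. 39. 21.]
```

Run:
```python
from h import *
import pickle
c=pickle.load(open('w9.pkl','rb'));im=c['pixels'];hsv=cv2.cvtColor(im,cv2.COLOR_RGB2HSV)
b=fish(c,284.5,109.9,.110)[:2];print('bead',b.round(4))
m=((hsv[...,2]<90)&(hsv[...,1]>100)).astype(np.uint8)
n,lab,st,ce=cv2.connectedComponentsWithStats(m);i=lab[190,287] or lab[185,287]
L=[];Rr=[]
for y in range(st[i,1],st[i,1]+st[i,3]):
    xs=np.nonzero(lab[y]==i)[0];print(y,xs.min(),xs.max(),end='; ');L.append((xs.min(),xs.max(),y))
L=np.array(L);s=L[(L[:,1]-L[:,0]>12)&(L[:,1]-L[:,0]<24)]
p=np.array([fish(c,(a+d)/2,y,.178)[:2] for a,d,y in s])
k=np.polyfit(p[:,0],p[:,1],1);print('\nbar yaw',np.degrees(np.arctan(k[0])),'y at x=.577',np.polyval(k,.577),p[0],p[-1])
ax=np.array([.577,.296]);d=b-ax;print('bead ang',np.degrees(np.arctan2(d[1],d[0])),np.linalg.norm(d))
```

```text
bead [0.6486 0.2909]
148 283 288; 149 281 291; 150 280 292; 151 280 292; 152 279 293; 153 279 293; 154 279 293; 155 279 293; 156 279 293; 157 279 293; 158 279 293; 159 279 293; 160 279 293; 161 279 294; 162 279 294; 163 279 294; 164 279 294; 165 279 294; 166 279 294; 167 279 294; 168 279 294; 169 279 294; 170 279 294; 171 279 294; 172 279 294; 173 279 294; 174 279 294; 175 279 294; 176 279 294; 177 279 294; 178 279 294; 179 279 294; 180 279 294; 181 280 294; 182 279 294; 183 280 294; 184 280 294; 185 280 294; 186 280 294; 187 280 294; 188 280 294; 189 280 294; 190 280 294; 191 280 294; 192 280 295; 193 280 295; 194 280 295; 195 280 295; 196 280 295; 197 280 295; 198 280 295; 199 278 297; 200 279 299; 201 279 296; 202 279 296; 203 279 297; 204 280 298; 205 280 299; 206 280 295; 207 280 295; 208 280 295; 209 280 295; 210 280 295; 211 280 295; 212 281 294; 213 281 294; 214 282 293; 215 283 292; 
bar yaw -2.9517897247838287 y at x=.577 0.29478007335828116 [0.60864025 0.29303849] [0.54951549 0.29669324]
bead ang -4.070719007023777 0.07176994751624007
```

Call:
apply_moves:
  increments:
    - [[0.02, -0.05, 0, 0, 0, 0.22, 1], [0, 0, -1, 0, 0, 0, 1], [0, 0, -1, 0, 0, 0, 1], [0, 0, -1, 0, 0, 0, 1], [0, 0, -1, 0, 0, 0, 1], [0, 0, -1, 0, 0, 0, 1], [0, 0, -1, 0, 0, 0, 1], [0, 0, -0.5, 0, 0, 0, 1], [0, 0, 0, 0, 0, 0, 1], [0, 0, 0, 0, 0, 0, 0], [0, 0, 0, 0, 0, 0, 0], [0, 0, 0, 0, 0, 0, 0], [0, 0, 0, 0, 0, 0, 0], [0, 0, 0, 0, 0, 0, 0], [0, 0, 0, 0, 0, 0, 0], [0, 0, 0, 0, 0, 0, 0], [0, 0, 0, 0, 0, 0, 0]]
  newtons: 80

```text
t: 23.0
tcp_pos: [0.5779, 0.2946, 0.1429]
eef_rot: [[0.998, -0.063, 0.001], [-0.063, -0.998, -0.001], [0.001, 0.001, -1.0]]
force: [-1.3, -4.1, 7.5]
finger_gap: 0.0151
gripper_force: 80.2
```

Call:
apply_moves:
  increments:
    - [[0, 0, 0, 0, 0, 0.4, 0], [0, 0, 0, 0, 0, 0.85, 0], [0, 0, 0, 0, 0, 0.85, 0], [0, 0, 0, 0, 0, 0.85, 0], [0, 0, 0, 0, 0, 0.85, 0], [0, 0, 0, 0, 0, 0.85, 0], [0, 0, 0, 0, 0, 0.85, 0], [0, 0, 0, 0, 0, 0.85, 0], [0, 0, 0, 0, 0, 0.85, 0], [0, 0, 0, 0, 0, 0.85, 0], [0, 0, 0, 0, 0, 0.85, 0], [0, 0, 0, 0, 0, 0.85, 0], [0, 0, 0, 0, 0, 0.85, 0], [0, 0, 0, 0, 0, 0.85, 0], [0, 0, 0, 0, 0, 0.85, 0], [0, 0, 0, 0, 0, 0.4, 0], [0, 0, 0, 0, 0, 0, 0], [0, 0, 0, 0, 0, 0, 0]]

```text
t: 24.8
tcp_pos: [0.5771, 0.2954, 0.1428]
eef_rot: [[0.109, 0.994, -0.001], [0.994, -0.109, 0.0], [0.0, -0.001, -1.0]]
force: [-4.4, -0.5, 7.7]
finger_gap: 0.015
gripper_force: 80.4
```

Call:
apply_moves:
  increments:
    - [[0, 0, 0, 0, 0, 0.4, 0], [0, 0, 0, 0, 0, 0.85, 0], [0, 0, 0, 0, 0, 0.85, 0], [0, 0, 0, 0, 0, 0.85, 0], [0, 0, 0, 0, 0, 0.85, 0], [0, 0, 0, 0, 0, 0.85, 0], [0, 0, 0, 0, 0, 0.85, 0], [0, 0, 0, 0, 0, 0.85, 0], [0, 0, 0, 0, 0, 0.85, 0], [0, 0, 0, 0, 0, 0.85, 0], [0, 0, 0, 0, 0, 0.85, 0], [0, 0, 0, 0, 0, 0.85, 0], [0, 0, 0, 0, 0, 0.85, 0], [0, 0, 0, 0, 0, 0.85, 0], [0, 0, 0, 0, 0, 0.5, 0], [0, 0, 0, 0, 0, 0, 0], [0, 0, 0, 0, 0, 0, 0]]

```text
t: 26.5
tcp_pos: [0.5763, 0.2948, 0.1429]
eef_rot: [[-0.97, 0.244, -0.002], [0.244, 0.97, -0.001], [0.002, -0.001, -1.0]]
force: [-8.5, -3.0, 10.0]
finger_gap: 0.015
gripper_force: 80.8
```

Run:
```python
from h import *
o=r.observe();R=np.array(o['eef_rot']);print(np.round(o['tcp_pos'],4),'yaw',np.degrees(np.arctan2(R[1,0],R[0,0])),np.round(o['q'],1),o['gripper_force'])
c=r.read_camera('wrist');save(c['pixels'],'w10.png');im=c['pixels'];hsv=cv2.cvtColor(im,cv2.COLOR_RGB2HSV)
# bead: dark blob near the expected place
e=np.array([.577-.072*np.cos(np.radians(14)),.2955+.072*np.sin(np.radians(14)),.11]);u,v=fproj(c,e)[0];print('exp bead',u,v)
m=((hsv[...,2]<90)&(hsv[...,1]>100)).astype(np.uint8);n,lab,st,ce=cv2.connectedComponentsWithStats(m)
for i in range(1,n):
    if st[i,4]>80 and np.hypot(*(ce[i]-[u,v]))<60:
        b=fish(c,*ce[i],.11)[:2];d=b-[.577,.2955];print(st[i].tolist(),ce[i].round(1),b.round(4),np.degrees(np.arctan2(d[1],d[0])),np.linalg.norm(d))
# shelf: bluish-grey felt
m=((hsv[...,0]>100)&(hsv[...,0]<150)&(hsv[...,1]>30)&(hsv[...,2]<160)).astype(np.uint8);n,lab,st,ce=cv2.connectedComponentsWithStats(m)
for i in range(1,n):
    if st[i,4]>300:
        b=fish(c,*ce[i],.014)[:2];d=b-[.577,.2955];print('felt',st[i].tolist(),b.round(4),np.degrees(np.arctan2(d[1],d[0])),np.linalg.norm(d))
for n_ in('scene','top'):
    c=r.read_camera(n_);save(c['pixels'],n_+'2.png')
s1,s2=cv2.imread('pics/top.png').astype(int),cv2.imread('pics/top2.png').astype(int)
c=r.read_camera('top');print('handles',[(np.round(d['extent']).astype(int).tolist(),round(d['p'],2)) for l in('brush','spool_a','pan') for d in r.recognise(c,l)])
```

```text
[0.5763 0.2948 0.1429] yaw 165.89845492539203 [ 27.   27.4  94.9   0.   57.9 -49. ] 80.82995295524597
exp bead 285.74221490080623 107.37074929518992
[265, 88, 40, 40, 1232] [284.6 107.5] [0.5071 0.3123] 166.4707463842256 0.07191273221928732
felt [247, 15, 82, 54, 2690] [0.4506 0.3283] 165.43426179637925 0.13060981860424126
felt [89, 262, 439, 158, 20734] [0.7529 0.2635] -10.310247267191313 0.1788100467911719
felt [46, 334, 63, 57, 1238] [ 0.7356 -0.0445] -64.99572066570813 0.37511376883491865
handles [([258, 166, 272, 185], 0.56), ([156, 166, 220, 226], 0.2), ([252, 244, 268, 261], 0.78), ([238, 130, 256, 151], 0.54), ([430, 257, 472, 304], 0.78), ([354, 260, 403, 316], 0.66), ([356, 188, 393, 236], 0.61), ([293, 136, 307, 152], 0.32), ([319, 175, 361, 250], 0.26)]
```

The bead points at 166.5° and the shelf at 165.4°, so the jar is about 1 mm off square. The turntable is still, held with 80 N. I'm handing the job in.

```bash
python3 -c "
from workcell import r
print(r.finish_job())"
```

```text
the job is handed in; nothing more can be done
None
```

The job is handed in, and the hand-in gave no verdict: all four offcuts are in the small grey scrap pan, the brush is back in its tin, the marked jar faces the shelf to within about 1°, and the gripper is still holding the turntable at about 80 N.

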